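Key a cooler control panel home and hold it

ROBOT

A 6-joint arm with a two-finger parallel gripper is mounted at the origin on the work surface. World frame = base frame: x ahead of the robot, y to its left, z up, the work surface at z = 0. Lengths are in mm, angles in rad, forces in N, time in s.
With the tool pointing down it reaches from about 375 to 900 mm from the base axis. Payload 3.1 kg.
Tool frame: the origin (TCP) lies midway between the tips of the shut fingers; the grasp point (between the pads) lies 19 mm behind it; z points along the fingers, y is the line along which they close (so a half turn about z gives the same grasp; the last joint's range is limited). The gripper opens to 85 mm and grips with 20 to 120 N. Pads are 22 mm wide; open, the fingers measure 114 mm over their backs; the gripper's body (76 mm by 85 mm) begins 54 mm behind the grasp point. The pads swing forward as they close: fully open they stand 13 mm farther back than shut.
Start: joints at [-1.284, 0.527, 1.433, -0, 1.181, -0.178], TCP at [280.729, -558.38, 231.31] pointing down, gripper open.
Joint ranges: [-3.08, 3.08], [-0.75, 2.2], [0.22, 2.44], [-1.43, 4.57], [0, 2.65], [-2.85, 2.85]. Speed limits (rad/s): [2.79, 2.79, 3.14, 3.14, 3.14, 3.14].

INTERFACE

Orientations are given as a 3x3 rotation matrix whose columns are the frame's x, y, z axes.
In Python, from plant import bot, optics, job, spotter gives the robot as it stands. The module is installed in compiled form; this text tells all that it offers.
- The arm moves only by the shell command python3 -m creep 'ROWS' [OPENING] [FORCE]. ROWS is JSON, a list of rows, each a list of 2 entries, a list of its own where there are three numbers: the shift along the world's x, y, z scaled (see below), then the turn, a rotation vector about the world's x, y, z scaled (see below). A call has 1 to 5 rows; each row shifts and turns the commanded pose from where the row before left it; what a row does not reach is not made up. The controller multiplies each number of a shift by 0.6 m and each number of a turn by 180 degrees. A row lasts 1/10 s, in which the tool goes at most 50 mm and 8.59 degrees, less where a joint would pass 70% of its speed; a pose out of reach is approached as far as the arm can. A call with a number of a shift or a turn outside -1 to 1 is refused whole. A call with a gripper value outside its range is refused whole. OPENING is the opening, from -1 (shut) to 1 (fully open), set as the call begins (- or left out, the last holds). The fingers move at their own pace and stop on an object; FORCE is the grip in N (left out, the last holds). Time passes only in rows, so rows that do not move let the fingers close. It gives the time, the measured TCP pose, the force, the opening and the grip force at its end, in the units of the state.
- bot.get_state(): the state, without advancing time (a new reading comes with each control period).
- optics.get_image(name): name is "side" or "top"; returns a dict with "img" (420x560x3 uint8, blue, green, red), "depth" (420x560 float32, mm along the optical axis (not along the pixel's ray), 0 where there is no reading), "fovy" (degrees; the focal length in pixels is half the picture's height over the tangent of half this angle, whatever the lens; pixels are square), "cx", "cy" (the principal point, pixels), "dist_coeffs" ([k1, k2, p1, p2, k3] as OpenCV has them; the pictures are not rectified), "cam_to_world" (4x4, takes a point from camera to world coordinates). Camera axes: x right, y down, z forward; pixel columns grow to the right and rows downward; lengths in mm; the calibration is good to about 2 mm. A picture is of the moment at which its call begins.
- job.job_done(): hands the job in; it is judged then, once.
Trained networks look in a picture, given as the dict that the camera call returned (one of the last four; its "shot" number tells which), for a name from the list of things; names that differ only in an ending like _2 or _b are one class to them, and where a whole thing is asked for, a point or a joint stands for the part that bears it (a point fixed in the world has none). Each returns a list of dicts, best first, with "confidence" (0 to 1); they miss things now and then, are a little off and sometimes report something else, mostly with a low value. They report only what shows in the picture. A call takes as long as a camera call. They do not tell look-alikes from the thing itself.
- spotter.find_in(thing, picture): "at" ([x, y, z] in mm, in world coordinates, good to about 4 mm: the middle of the surface that is visible of it).
- spotter.silhouettes(thing, picture): "region" (420x560 bool, what is visible of it).
- spotter.mark_of(thing, picture): "at" ([x, y, z] in mm, in world coordinates, good to about 4 mm: a listed point, or the origin of a listed thing).
The state is a dict: "clock": time; "joint_pos": joint angles; "qvel": joint speeds; "effort": joint torques, N m; "position": TCP position; "tcp_rot": TCP orientation; "force": force on the tool from outside, world axes, zero at the start; "ft_torque": the same for the moment, N m; "finger_gap": finger opening in mm; "finger_force": force on a finger pad.
Only numpy, scipy, OpenCV 4.12 (cv2) and the standard library are available. Lean on these libraries where they do the work, as an engineer would, in place of code of your own. Each camera call takes 0.05 s, during which the arm holds its last target. There are 200 camera calls.

TASK

Fit the tee key's square sleeve fully onto the square spigot of the quarter-turn fastener on the grey housing, and turn it clockwise (seen from above) until the black slot across the fastener's head lines up with the two ribs on the panel. Then, with the key still on the spigot and in the gripper, press the panel down flush against its frame, and finish while holding it pressed there. Leave the tub, jar, screwdriver and torch alone.

Things in the scene. Friction and masses are not known exactly. Their poses are not given: they have to be found in the camera images.
- key: dark steel tee key 90 mm tall, 0.25 kg, upright on the bench, sleeve down. Origin: centre of underside, z up, x along the crossbar. Crossbar 90 mm long (x), 14 mm thick (y), 70 to 90 mm above the origin; round 14 mm stem from 42 to 70 mm; square sleeve 30 x 30 mm from 0 to 42 mm, with an 18 x 18 mm socket (sides parallel to x, y) open below, 28 mm deep
- spigot (a point): foot of the square spigot, on its axis, atop the fastener's head; 100 mm above the bench at rest. Turns with the fastener; z up, x and y parallel to the spigot's sides, y along the black slot line. Spigot 16 x 16 mm, 24 mm tall, its top 4 mm a round taper, 16 to 11 mm: the sleeve has 1 mm room each side and about 0.1 rad turning play either way. Fully on, the key's origin is at this point
- fastener (a joint): angle of the fastener (round head 60 mm across, 6 mm thick), rad, clockwise from above; 1.571 = slot in line with the ribs. Starts at 0.2 to 0.9; range 0 to 2.2, no catch at 1.571; stays where left (friction 0.06 N m). A lock bar beneath stops the panel about 2 mm down unless the slot is in line to about 0.16 rad
- panel (a joint): how far the panel is pressed down, m: 0 = up on its springs, 0.010 = flush on the frame's gasket. Moves straight down; needs about 7 N to start and 13 N to stay home; springs back up when let go. Aluminium, 166 x 136 x 4 mm, upper face 94 mm above the bench at rest; two dark ribs (28 x 6 mm, 3 mm high) along the housing's x, either side of the fastener
- housing: fixed grey control housing 180 mm (x) x 150 mm (y), with 22 mm feet at both x ends; black gasket rim 80 mm above the bench. Origin: centre of its underside, below the fastener's axis; z up. The panel lies over the rim, the fastener in its middle; four corner pins reach 99 mm
- tub: bystander: white tub with blue lid 120 x 120 x 67 mm, origin under its centre
- jar: bystander: jar 70 mm across, 100 mm tall, origin under its centre
- screwdriver: bystander: screwdriver 190 mm long, lying
- torch: bystander: black torch with metal head, 140 mm long, 28 mm thick, lying
Not all that is in view belongs to the job. Of the things shaped like the key, the steel one is meant.

How it is judged (in metres and radians):
On the way, in this order (a step that is already met when the one before it is completed fails the run):
1. the key is fully on the spigot (horizontal distance between key and spigot below 0.004 m and z of key in the frame of spigot between -0.005 and 0.005 m and angle between key's own z axis and vertical below 0.12 rad), for 0.2 s.
2. the fastener's slot is in line with the ribs, the key still on (all of step 1 and value of joint fastener between 1.411 and 1.731 rad), for 0.2 s.
At the end, for the whole second after the job is handed in: The slot is within 0.16 rad of the ribs, the panel is down to within 1.5 mm of the frame, and the gripper still holds the key, which is fully on the spigot (within 5 mm of its foot, 4 mm of its axis, upright to 0.12 rad), still, and pressing the panel with more than 5 N (all of step 2 and value of joint panel above 0.0085 m and contact force between key and housing above 5 N and contact force between the fingers and key above 5 N and linear speed of key below 0.02 m/s); the arm keeps its last pose, push and grip.
It fails at once if a bystander was moved more than 30 mm (distance of any of tub, jar, screwdriver, torch from where it was at the start of the episode above 0.03 m).
It also fails if it takes over 48 s, if anything falls off the work surface, if the arm or the gripper's body presses on something with over 40 N, if the wrist force passes 120 N, or if a joint passes its speed limit or range.

## Working session

There is one attempt and no reset: what is moved stays moved. The work goes in short steps, Python scripts to look and compute and a shell command to move; the robot and the scene stay as the last step left them, time stands still between calls to the robot, and variables do not carry over. Pictures are saved under pics/ and viewed, at most 10 in all, crops included, and the job is handed in when it is done.

```bash
mkdir -p pics; cat > h.py <<'E'
import numpy as np, cv2
from plant import bot, optics, job, spotter
def K(p):
    f=p["img"].shape[0]/2/np.tan(np.radians(p["fovy"])/2)
    return np.array([[f,0,p["cx"]],[0,f,p["cy"]],[0,0,1.]])
def cloud(p):
    h,w=p["depth"].shape
    uv=np.stack(np.meshgrid(np.arange(w),np.arange(h)),-1).reshape(-1,1,2).astype(float)
    n=cv2.undistortPoints(uv,K(p),np.array(p["dist_coeffs"]))[:,0]
    d=p["depth"].reshape(-1,1)
    c=np.hstack([n*d,d]); T=np.array(p["cam_to_world"])
    w3=c@T[:3,:3].T+T[:3,3]; w3[d[:,0]==0]=np.nan
    return w3.reshape(h,w,3)
E
python3 - <<'E'
from h import *
np.set_printoptions(precision=3,suppress=True)
s=bot.get_state(); print(s["clock"],s["position"],s["tcp_rot"],s["finger_gap"])
for n in("top","side"):
    p=optics.get_image(n); cv2.imwrite(f"pics/{n}0.png",p["img"])
    print(n,p["fovy"],np.array(p["cam_to_world"])[:3,3])
    for t in("key","spigot","housing"):
        print(t,[(np.array(r["at"]),round(r["confidence"],2)) for r in spotter.mark_of(t,p)][:4], [(np.array(r["at"]),round(r["confidence"],2)) for r in spotter.find_in(t,p)][:4])
E
```

```text
0.0 [ 280.533 -557.684  230.324] [[ 0.893  0.449 -0.001]
 [ 0.449 -0.893  0.002]
 [ 0.    -0.002 -1.   ]] 85.18850804878852
top 49.747984513061304 [ 465.489  -12.074 1245.838]
key [(array([545.5,  86.1,   1.6]), 0.72), (array([506.3, 191.4,  -3.5]), 0.67)] [(array([545. ,  86.7,  89.6]), 0.74), (array([502.6, 185. ,  85.3]), 0.58)]
spigot [(array([ 554.3, -142. ,   96.6]), 0.97)] [(array([ 549.7, -140.3,   95.3]), 0.83)]
housing [(array([ 548.6, -143.1,   -0.3]), 0.81)] [(array([ 541. , -140.2,   93.7]), 0.95)]
side 47.573682178415766 [ 298.784  860.392 1108.566]
key [(array([500.6, 194.6,  -4. ]), 0.97), (array([546. ,  84.7,   0.4]), 0.55)] [(array([497.1, 199.6,  75.6]), 0.69), (array([539.4,  94.4,  72.8]), 0.6)]
spigot [(array([ 549.1, -137.4,  103.7]), 0.65)] [(array([ 545.8, -133.8,  103.7]), 0.52)]
housing [(array([ 551. , -139.3,   -0.4]), 0.61)] [(array([537. , -97.5,  91.6]), 0.74)]
```

View pics/top0.png

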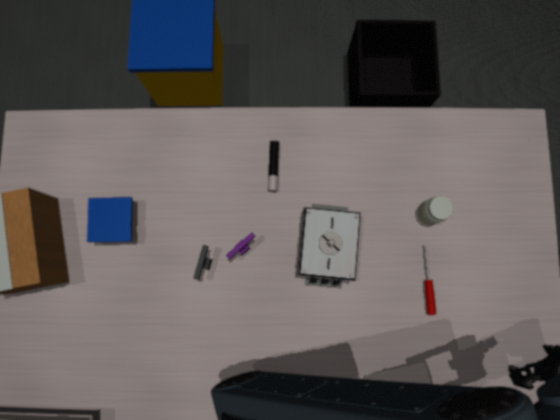

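View pics/side0.png

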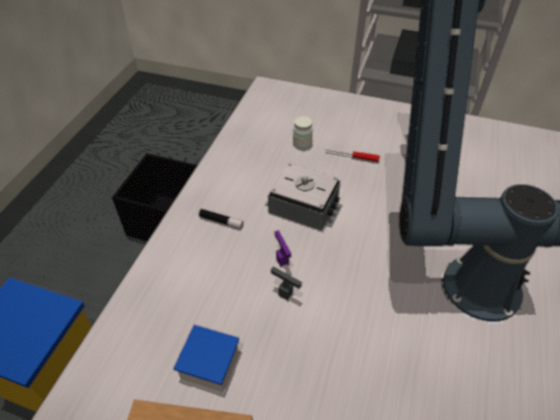

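The top view shows the steel key at about (203,262), the purple look-alike at (241,247), and the housing with its fastener at about (331,243). The side view confirms this, with the steel key at (287,281). Next I measure the crossbar axis, the spigot axis and the slot angle.

```bash
cat > m.py <<'E'
from h import *
np.set_printoptions(precision=3,suppress=True)
def rect(P):
    (c,s,a)=cv2.minAreaRect(P[:,:2].astype(np.float32)); return np.array(c),np.array(s),a
tops=[optics.get_image("top") for _ in range(3)]; p=tops[-1]
side=optics.get_image("side")
for n,q in(("top",p),("side",side)):
    W=cloud(q); x,y,z=W[...,0],W[...,1],W[...,2]
    m=(np.hypot(x-503,y-190)<65)&(z>74)&(z<100)&~(np.hypot(x-546,y-86)<62)
    P=W[m]; mu=P.mean(0); u,s,v=np.linalg.svd((P-mu)[:,:2]); print(n,"bar n",len(P),"mean",mu,"zmed",np.median(P[:,2]),"rect",rect(P),"pca ang",np.degrees(np.arctan2(v[0,1],v[0,0])),s/np.sqrt(len(P)))
    m=(np.hypot(x-550,y+140)<110)&(z>86)&(z<99.5); P=W[m]; print("panel",len(P),np.median(P[:,2]),rect(P))
    m=(np.hypot(x-550,y+140)<25)&(z>110); P=W[m]; print("spigot",len(P),P.mean(0),P[:,2].max())
    m=(np.hypot(x-503,y-190)<100)&(z<10); print("bench z",np.median(W[m][:,2]))
img=cv2.resize(p["img"][195:295,285:385],(600,600),interpolation=cv2.INTER_CUBIC)
img2=cv2.resize(side["img"][155:230,260:350],(720,600),interpolation=cv2.INTER_CUBIC)
cv2.imwrite("pics/c1.png",np.clip(img*1.5,0,255).astype(np.uint8)); cv2.imwrite("pics/c2.png",img2)
E
python3 m.py
```

```text
top bar n 230 mean [502.654 190.849  89.19 ] zmed 90.16550043620111 rect (array([503.218, 191.798]), array([14.917, 90.12 ]), 73.99470520019531) pca ang 164.3652341122488 [26.014  4.355]
panel 3114 94.55262421915995 (array([ 550.486, -139.933]), array([136.705, 166.653]), 83.97018432617188)
spigot 43 [ 550.144 -139.313  121.95 ] 126.30582402808591
bench z 0.7549992591409591
side bar n 254 mean [501.73  194.2    86.614] zmed 88.24669637693296 rect (array([502.205, 191.72 ]), array([18.046, 90.296]), 75.56849670410156) pca ang 164.50507273410045 [26.08   4.464]
panel 1596 94.33764805404263 (array([ 549.419, -139.282]), array([141.562, 166.913]), 84.04122924804688)
spigot 37 [ 548.462 -136.114  119.452] 126.97674244568498
bench z -0.02683919307639826
```

View pics/c1.png

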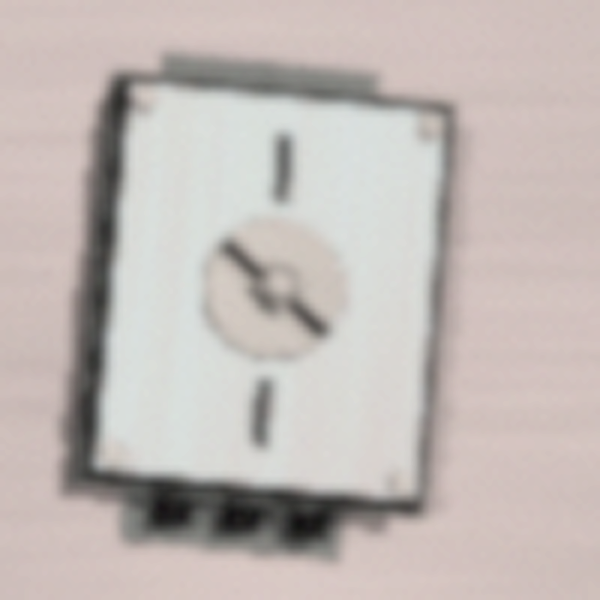

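The crop shows the ribs running nearly vertical at about (282,165) and (263,410). The slot runs from (225,243) to (325,333), with the spigot at its centre. I'll compute the slot and rib angles on the known planes.

```bash
cat > slot.py <<'E'
from h import *
np.set_printoptions(precision=2,suppress=True)
def plane(p,z0):
    h,w=p["depth"].shape
    uv=np.stack(np.meshgrid(np.arange(w),np.arange(h)),-1).reshape(-1,1,2).astype(float)
    n=cv2.undistortPoints(uv,K(p),np.array(p["dist_coeffs"]))[:,0]
    T=np.array(p["cam_to_world"]); d=np.hstack([n,np.ones((len(n),1))])@T[:3,:3].T
    return (T[:3,3]+d*((z0-T[2,3])/d[:,2:]))[:,:2].reshape(h,w,2)
if __name__=="__main__":
  c0=np.array([550.3,-139.7])
  for n in("top","side"):
    p=optics.get_image(n); g=cv2.cvtColor(p["img"],6).astype(float)
    for z0,r0,r1,nm in((100,14,27,"slot"),(97,34,68,"ribs")):
        X=plane(p,z0)-c0; r=np.linalg.norm(X,axis=-1); m=(r>r0)&(r<r1)
        if nm=="ribs": a=np.arctan2(X[...,1],X[...,0]); m&=np.abs(np.sin(a+.105))<.25
        med=np.median(g[m]); w=np.clip(med*.8-g,0,None)*m
        th=np.arctan2(X[...,1],X[...,0]); s=(w*np.exp(2j*th)).sum()
        ctr=(w[...,None]*X).sum((0,1))/w.sum()
        print(n,nm,"deg",np.degrees(np.angle(s))/2,"conf",abs(s)/w.sum(),"centroid",ctr+c0,(w>0).sum())
    # head circle: skin-toned vs white panel
  R=spotter.silhouettes
E
python3 slot.py
```

```text
top slot deg 47.45599438410892 conf 0.9844990599922337 centroid [ 549.1  -140.44] 38
top ribs deg -6.195223044610643 conf 0.9976859518360438 centroid [ 547.03 -138.61] 58
side slot deg 55.27542248081677 conf 0.6586876306748672 centroid [ 551.58 -144.73] 25
side ribs deg -6.075028801972957 conf 0.9966482845551305 centroid [ 545.47 -138.11] 31
```

The slot is at +47.5° and the ribs at -6.1°, so the fastener angle is about 0.64, which fits the stated range. The spigot axis is at about (550.4,-139.8) and the key at (503,191.8), with its bar at -15.7°. Both cameras agree. Now I approach above the key.

```bash
python3 -m creep '[[[0.025,0.0625,0],[0,0,0.0382]],[[0.025,0.0625,0],[0,0,0.0382]],[[0.025,0.0625,0],[0,0,0.0382]],[[0.025,0.0625,0],[0,0,0.0382]],[[0.025,0.0625,0],[0,0,0.0382]]]' 0.2 40
python3 -m creep '[[[0.025,0.0625,0],[0,0,0.0382]],[[0.025,0.0625,0],[0,0,0.0382]],[[0.025,0.0625,0],[0,0,0.0382]],[[0.025,0.0625,0],[0,0,0.0382]],[[0.025,0.0625,0],[0,0,0.0382]]]'
python3 -m creep '[[[0.012,0.0625,0],[0,0,0.0382]],[[0.012,0.0625,0],[0,0,0.0382]],[[0.012,0.0625,0],[0,0,0.0382]],[[0.012,0.0625,0],[0,0,0.0382]],[[0.012,0.0625,0],[0,0,0.0382]]]'
python3 -m creep '[[[0.012,0.0625,0],[0,0,0.0382]],[[0.012,0.0625,0],[0,0,0.0382]],[[0.012,0.0625,0],[0,0,0.0382]],[[0.012,0.0625,0],[0,0,0.0382]],[[0,0,0],[0,0,0]]]'
```

```text
clock: 1.5
position: [356.1, -369.5, 231.5]
tcp_rot: [[0.48, 0.877, 0.0], [0.877, -0.48, -0.0], [-0.0, 0.0, -1.0]]
force: [0.2, -0.8, 0.6]
finger_gap: 50.9
finger_force: 0.0
clock: 2.0
position: [431.3, -181.9, 231.6]
tcp_rot: [[-0.1, 0.995, 0.001], [0.995, 0.1, -0.0], [-0.0, 0.001, -1.0]]
force: [0.9, 0.2, -0.4]
finger_gap: 51.0
finger_force: 0.0
clock: 2.5
position: [467.0, 5.6, 231.6]
tcp_rot: [[-0.644, 0.765, 0.001], [0.765, 0.644, -0.0], [-0.001, 0.0, -1.0]]
force: [1.0, -0.5, 0.0]
finger_gap: 51.1
finger_force: 0.0
clock: 3.0
position: [496.3, 158.0, 231.6]
tcp_rot: [[-0.925, 0.379, 0.002], [0.379, 0.925, 0.002], [-0.001, 0.002, -1.0]]
force: [0.3, -0.3, -0.2]
finger_gap: 51.6
finger_force: 0.0
```

```bash
python3 -m creep '[[[0.011,0.0563,0],[0,0,0.0367]],[[0,0,-0.06],[0,0,0]],[[0,0,-0.06],[0,0,0]],[[0,0,-0.06],[0,0,0]],[[0,0,0],[0,0,0]]]'
python3 - <<'E'
from h import *
s=bot.get_state();R=s["tcp_rot"];print(s["position"],np.degrees(np.arctan2(R[1][0],R[0][0])))
E
```

```text
clock: 3.5
position: [498.5, 186.6, 119.4]
tcp_rot: [[-0.961, 0.278, -0.01], [0.278, 0.961, -0.002], [0.009, -0.005, -1.0]]
force: [-0.7, 0.5, -0.4]
finger_gap: 51.1
finger_force: 0.0
[498.53343029 186.64534001 119.39417928] 163.86745586104524
```

```bash
python3 -m creep '[[[0,0,0],[0,0,0]],[[0,0,0],[0,0,0]],[[0,0,0],[0,0,0]]]'
```

```text
clock: 3.8
position: [503.7, 187.9, 125.4]
tcp_rot: [[-0.961, 0.277, 0.004], [0.277, 0.961, 0.001], [-0.004, 0.002, -1.0]]
force: [0.1, -0.5, -0.1]
finger_gap: 51.4
finger_force: 0.0
```

```bash
python3 -m creep '[[[-0.001,0.0065,0],[0,0,0]],[[0,0,-0.036],[0,0,0]],[[0,0,-0.036],[0,0,0]],[[0,0,-0.037],[0,0,0]],[[0,0,0],[0,0,0]]]'
python3 -m creep '[[[0,0,0],[0,0,0]],[[0,0,0],[0,0,0]]]'
```

```text
clock: 4.3
position: [500.0, 191.8, 56.5]
tcp_rot: [[-0.961, 0.277, -0.004], [0.277, 0.961, -0.001], [0.004, -0.002, -1.0]]
force: [-0.2, -0.1, 0.7]
finger_gap: 51.3
finger_force: 0.0
clock: 4.5
position: [502.5, 192.1, 59.2]
tcp_rot: [[-0.961, 0.277, 0.003], [0.277, 0.961, 0.0], [-0.002, 0.001, -1.0]]
force: [-0.7, -0.2, -0.4]
finger_gap: 51.7
finger_force: 0.0
```

```bash
python3 -m creep '[[[0,0,0],[0,0,0]],[[0,0,0],[0,0,0]],[[0,0,0],[0,0,0]],[[0,0,0],[0,0,0]],[[0,0,0],[0,0,0]]]' -1 90
python3 -m creep '[[[0,0,0],[0,0,0]],[[0,0,0],[0,0,0]],[[0,0,0],[0,0,0]]]'
python3 - <<'E'
from h import *
s=bot.get_state();R=s["tcp_rot"];print(s["position"],np.degrees(np.arctan2(R[1][0],R[0][0])))
p=optics.get_image("side");cv2.imwrite("pics/s1.png",cv2.resize(p["img"][180:330,200:400],(800,600)))
E
```

```text
clock: 5.0
position: [502.0, 191.9, 58.7]
tcp_rot: [[-0.961, 0.277, 0.001], [0.277, 0.961, 0.0], [-0.001, 0.001, -1.0]]
force: [-0.4, 0.1, 5.9]
finger_gap: 12.7
finger_force: 87.6
clock: 5.3
position: [502.0, 191.9, 58.7]
tcp_rot: [[-0.961, 0.277, 0.001], [0.277, 0.961, 0.0], [-0.001, 0.001, -1.0]]
force: [-0.4, 0.0, 6.1]
finger_gap: 12.6
finger_force: 87.6
[502.04715122 191.94520356  58.67232765] 163.93115271804177
```

View pics/s1.png

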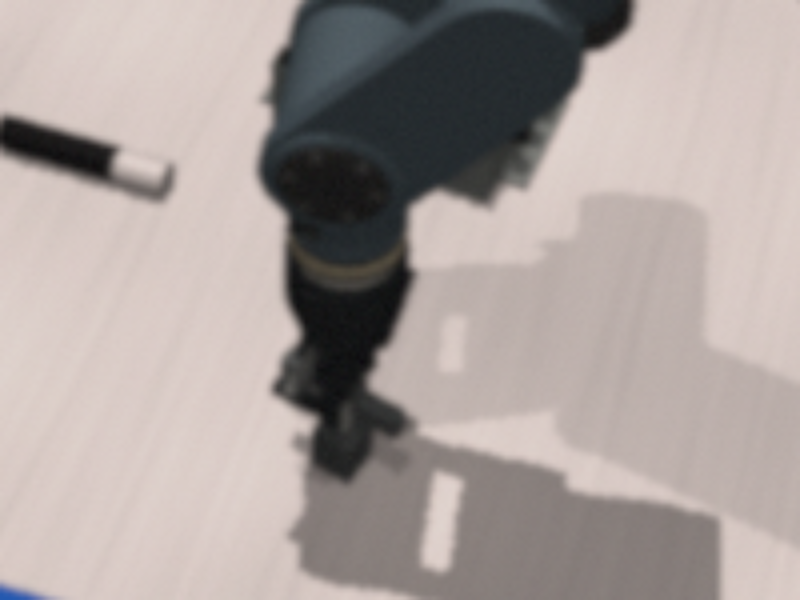

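The steel key is in the gripper, seen at about (340,440) in the crop. Now I lift it, carry it over the spigot, and turn it to the spigot's angle.

```bash
python3 -m creep '[[[0,0,0.04],[0,0,0]],[[0,0,0.07],[0,0,0]],[[0,0,0.07],[0,0,0]],[[0,0,0.06],[0,0,0]],[[0,0,0.01],[0,0,0]]]'
python3 -m creep '[[[0.0099,-0.0345,0],[0,0,-0.0183]],[[0.0099,-0.069,0],[0,0,-0.0183]],[[0.0099,-0.069,0],[0,0,-0.0183]],[[0.0099,-0.069,0],[0,0,-0.0183]],[[0.0099,-0.069,0],[0,0,-0.0183]]]'
python3 -m creep '[[[0.0099,-0.069,0],[0,0,-0.0183]],[[0.0099,-0.069,0],[0,0,-0.0183]],[[0.0099,-0.069,0],[0,0,-0.0183]],[[0,-0.0345,0],[0,0,0]],[[0,0,0],[0,0,0]]]'
python3 -m creep '[[[0,0,0],[0,0,0]],[[0,0,0],[0,0,0]],[[0,0,0],[0,0,0]]]'
python3 - <<'E'
from h import *
s=bot.get_state();R=s["tcp_rot"];print(s["position"],np.degrees(np.arctan2(R[1][0],R[0][0])),s["ft_torque"])
for n in("side","top"):
    p=optics.get_image(n)
    print(n,[(np.array(r["at"]).round(1),round(r["confidence"],2)) for t in("key","spigot") for r in spotter.mark_of(t,p)])
    if n=="side": cv2.imwrite("pics/s2.png",cv2.resize(p["img"][120:240,230:390],(800,600)))
E
```

```text
clock: 5.85
position: [503.9, 192.3, 211.9]
tcp_rot: [[-0.961, 0.276, 0.008], [0.276, 0.961, 0.001], [-0.008, 0.004, -1.0]]
force: [0.7, 0.1, -1.8]
finger_gap: 12.7
finger_force: 88.3
clock: 6.35
position: [530.0, 4.2, 206.2]
tcp_rot: [[-0.842, 0.54, -0.003], [0.54, 0.842, 0.001], [0.003, -0.001, -1.0]]
force: [0.5, -0.8, -2.9]
finger_gap: 12.6
finger_force: 88.1
clock: 6.85
position: [548.4, -142.5, 206.0]
tcp_rot: [[-0.735, 0.678, -0.002], [0.678, 0.735, 0.0], [0.002, -0.001, -1.0]]
force: [0.8, 1.1, -2.7]
finger_gap: 12.8
finger_force: 88.1
clock: 7.15
position: [548.6, -137.9, 207.5]
tcp_rot: [[-0.739, 0.673, -0.001], [0.673, 0.739, 0.001], [0.001, -0.0, -1.0]]
force: [-0.1, -0.1, -2.3]
finger_gap: 12.3
finger_force: 88.0
[ 548.57131411 -137.91021552  207.45754745] 137.68097741583452 [ 0.00480061 -0.00285216  0.0114173 ]
side [(array([ 545.3, -136.1,  150.4]), 0.74), (array([544.1,  84. ,  -1.4]), 0.74), (array([ 550.8, -139.2,  104.3]), 0.5), (array([ 547.7, -135.2,  146.6]), 0.48)]
top [(array([ 551.2, -139.3,  144.8]), 0.64), (array([542.4,  87.1,  -1.5]), 0.61), (array([ 549.6, -139. ,   94.4]), 0.61), (array([ 548.7, -141.1,   96.4]), 0.47)]
```

View pics/s2.png

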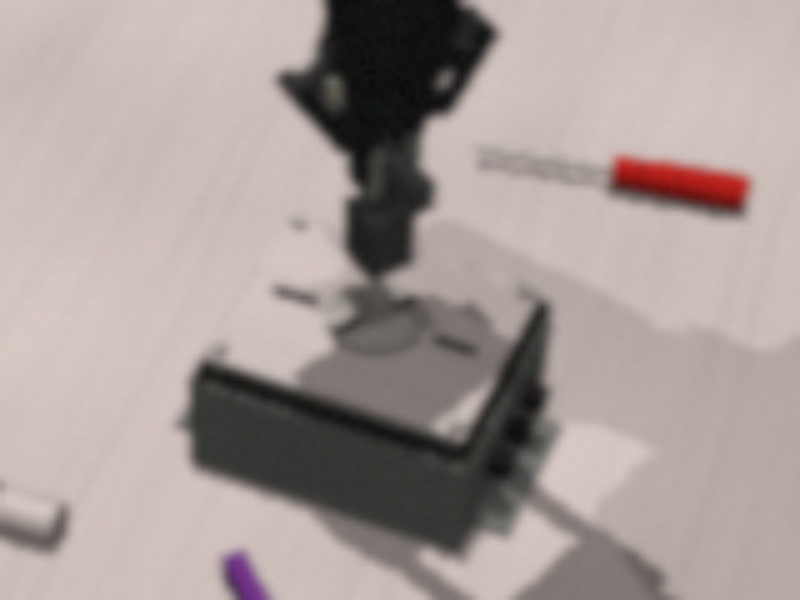

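```bash
python3 -m creep '[[[0.0013,-0.0023,-0.019],[0,0,0]],[[0,0,-0.019],[0,0,0]],[[0,0,0],[0,0,0]],[[0,0,0],[0,0,0]]]'
python3 -m creep '[[[0,0,-0.005],[0,0,0]],[[0,0,-0.005],[0,0,0]],[[0,0,0],[0,0,0]]]'
python3 -c '
from h import *
s=bot.get_state();print(s["position"],s["force"],s["ft_torque"])'
```

```text
clock: 7.85
position: [549.3, -140.6, 184.1]
tcp_rot: [[-0.738, 0.675, -0.002], [0.675, 0.738, 0.001], [0.002, -0.001, -1.0]]
force: [-0.4, -0.0, -2.0]
finger_gap: 12.4
finger_force: 88.1
clock: 8.15
position: [549.6, -140.7, 178.8]
tcp_rot: [[-0.738, 0.675, -0.001], [0.675, 0.738, 0.0], [0.001, -0.0, -1.0]]
force: [0.2, -0.2, -1.5]
finger_gap: 12.9
finger_force: 88.2
[ 549.61159955 -140.71154784  178.79192097] [ 0.20157035 -0.22520835 -1.48855881] [ 0.04104802 -0.01371322 -0.04025056]
```

```bash
python3 -m creep '[[[0,0.0015,0],[0,0,0]],[[0,0,-0.005],[0,0,0]],[[0,0,0],[0,0,0]],[[0,0,0],[0,0,0]]]'
python3 -m creep '[[[0,0,-0.005],[0,0,0]],[[0,0,-0.005],[0,0,0]],[[0,0,0],[0,0,0]],[[0,0,0],[0,0,0]]]'
python3 -c '
from h import *
s=bot.get_state();print(s["position"],s["force"],s["ft_torque"])'
```

```text
clock: 8.55
position: [549.8, -139.8, 176.1]
tcp_rot: [[-0.738, 0.674, -0.0], [0.674, 0.738, 0.0], [0.0, -0.0, -1.0]]
force: [-0.6, 0.4, -1.4]
finger_gap: 12.7
finger_force: 88.2
clock: 8.95
position: [549.7, -139.9, 169.9]
tcp_rot: [[-0.738, 0.674, -0.0], [0.674, 0.738, 0.0], [0.0, -0.0, -1.0]]
force: [0.5, -0.2, -2.2]
finger_gap: 12.5
finger_force: 88.2
[ 549.7079592  -139.8523385   169.89524322] [ 0.4817156  -0.18719687 -2.17240875] [ 0.05219711 -0.01617181 -0.01551514]
```

```bash
python3 -m creep '[[[0,0,-0.006],[0,0,0]],[[0,0,-0.006],[0,0,0]],[[0,0,-0.004],[0,0,0]],[[0,0,0],[0,0,0]],[[0,0,0],[0,0,0]]]'
python3 -m creep '[[[0,0,-0.003],[0,0,0]],[[0,0,0],[0,0,0]],[[0,0,0],[0,0,0]]]'
python3 -c '
from h import *
s=bot.get_state();print(s["position"],s["force"],s["ft_torque"])'
```

```text
clock: 9.45
position: [549.8, -139.9, 160.4]
tcp_rot: [[-0.738, 0.674, -0.0], [0.674, 0.738, 0.0], [0.0, -0.0, -1.0]]
force: [0.3, -0.0, -2.4]
finger_gap: 12.7
finger_force: 88.2
clock: 9.75
position: [549.9, -139.9, 158.8]
tcp_rot: [[-0.738, 0.675, 0.0], [0.675, 0.738, -0.0], [-0.0, 0.0, -1.0]]
force: [-0.0, -1.0, -2.5]
finger_gap: 12.7
finger_force: 88.2
[ 549.85149117 -139.89140088  158.75317032] [-0.04237478 -1.01104711 -2.53915285] [ 0.01512598  0.05754393 -0.03980966]
```

```bash
python3 -m creep '[[[0,0,-0.001],[0,0,0]],[[0,0,0],[0,0,0]],[[0,0,0],[0,0,0]],[[0,0,0],[0,0,0]]]'
python3 -m creep '[[[0,0,0],[0,0,-0.0326]],[[0,0,0],[0,0,-0.0326]],[[0,0,0],[0,0,-0.0326]],[[0,0,0],[0,0,-0.0326]],[[0,0,0],[0,0,-0.0326]]]'
python3 -m creep '[[[0,0,0],[0,0,-0.0326]],[[0,0,0],[0,0,-0.0326]],[[0,0,0],[0,0,-0.0326]],[[0,0,0],[0,0,-0.0326]],[[0,0,0],[0,0,-0.0326]]]'
python3 -m creep '[[[0,0,0],[0,0,0]],[[0,0,0],[0,0,0]],[[0,0,0],[0,0,0]]]'
python3 - <<'E'
from h import *
s=bot.get_state();R=s["tcp_rot"];print(s["position"],np.degrees(np.arctan2(R[1][0],R[0][0])),s["force"],s["ft_torque"])
a=optics.get_image("side"); b=optics.get_image("top")
i=cv2.resize(a["img"][155:230,260:350],(720,600),interpolation=cv2.INTER_CUBIC); cv2.imwrite("pics/s3.png",i)
cv2.imwrite("pics/t3.png",cv2.resize(b["img"][195:295,285:385],(600,600),interpolation=cv2.INTER_CUBIC))
E
```

```text
clock: 10.15
position: [550.3, -140.1, 158.7]
tcp_rot: [[-0.738, 0.675, 0.001], [0.675, 0.738, -0.001], [-0.001, 0.001, -1.0]]
force: [-0.0, -0.8, 2.7]
finger_gap: 12.7
finger_force: 88.9
clock: 10.65
position: [550.1, -140.1, 158.7]
tcp_rot: [[-0.309, 0.951, 0.001], [0.951, 0.309, -0.001], [-0.001, 0.001, -1.0]]
force: [-0.3, -0.8, 3.7]
finger_gap: 12.9
finger_force: 89.1
clock: 11.15
position: [550.7, -140.4, 158.7]
tcp_rot: [[0.196, 0.981, 0.002], [0.981, -0.196, -0.001], [-0.001, 0.002, -1.0]]
force: [0.2, -1.4, 2.3]
finger_gap: 12.6
finger_force: 88.8
clock: 11.45
position: [550.6, -140.3, 158.6]
tcp_rot: [[0.191, 0.982, 0.002], [0.982, -0.191, -0.001], [-0.001, 0.002, -1.0]]
force: [0.6, -1.1, 3.1]
finger_gap: 12.6
finger_force: 89.1
[ 550.6118295  -140.34703422  158.59986719] 78.98173260036704 [ 0.59006493 -1.07884515  3.13563052] [-0.2522219  -0.2971731  -0.02840412]
```

View pics/s3.png

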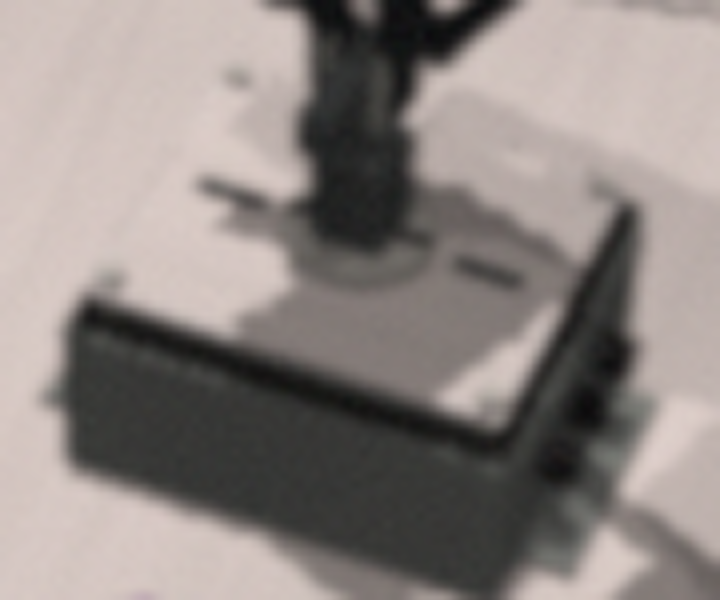

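View pics/t3.png

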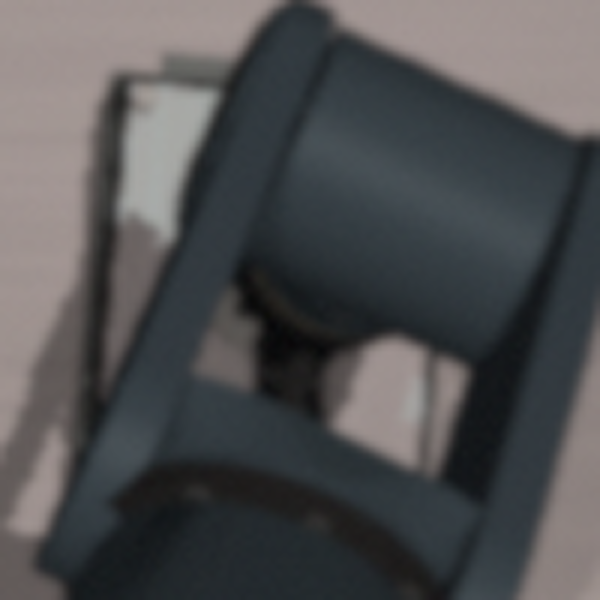

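The side crop shows the ribs at about (232,194) and (488,272), with the slot ends between them at about (295,207) and (410,238), nearly in line. I'll measure the slot angle before pressing.

```bash
cat > chk.py <<'E'
from slot import *
def chk(zs=100,zr=97):
    p=optics.get_image("side"); g=cv2.cvtColor(p["img"],cv2.COLOR_BGR2GRAY).astype(np.float32)
    X=plane(p,zs).astype(np.float32); L=plane(p,zr)
    from scipy.interpolate import griddata
    def polar(P,c0,rs,degs):
        pts=[]; h,w=g.shape; sel=np.linalg.norm(P-c0,axis=-1)<90
        v,u=np.nonzero(sel); out=[]
        q=np.array([[c0+r*np.array([np.cos(t),np.sin(t)]) for t in np.radians(degs)] for r in rs])
        return griddata(P[sel],g[sel],q.reshape(-1,2),method="cubic").reshape(len(rs),len(degs))
    c0=np.array([549.6,-138.9])
    for nm,P,rs in(("slot",X,np.arange(21,28.1,1)),("ribs",L,np.arange(38,60,2))):
        for off in(0,180):
            d=np.arange(-24,24.1,1.)-6+off
            for r,row in zip(rs,polar(P,c0,rs,d)):
                b=np.percentile(row,60); w=np.clip(b*.85-row,0,None)
                i=row.argmin(); lo,hi=max(0,i-8),i+9
                print(nm,off,r,"ang %.1f"%((w[lo:hi]*d[lo:hi]).sum()/max(w[lo:hi].sum(),1e-6)-off),"perp %.1f"%(r*np.sin(np.radians(d[i]-off+6))),"min %.0f med %.0f"%(row.min(),np.median(row)))
chk()
E
python3 chk.py
```

```text
slot 0 21.0 ang -26.7 perp -8.5 min 34 med 46
slot 0 22.0 ang -26.9 perp -8.9 min 37 med 48
slot 0 23.0 ang -27.6 perp -9.4 min 41 med 53
slot 0 24.0 ang -28.8 perp -9.8 min 48 med 61
slot 0 25.0 ang -29.7 perp -10.2 min 57 med 70
slot 0 26.0 ang -30.0 perp -10.6 min 69 med 81
slot 0 27.0 ang -5.5 perp 0.5 min 80 med 92
slot 0 28.0 ang -4.6 perp 0.5 min 88 med 102
slot 180 21.0 ang 2.6 perp 3.3 min 64 med 82
slot 180 22.0 ang 2.0 perp 3.1 min 64 med 84
slot 180 23.0 ang 1.6 perp 3.2 min 65 med 86
slot 180 24.0 ang 1.2 perp 2.9 min 67 med 88
slot 180 25.0 ang 1.0 perp 2.6 min 71 med 89
slot 180 26.0 ang 0.6 perp 2.7 min 76 med 91
slot 180 27.0 ang -180.0 perp 2.4 min 82 med 93
slot 180 28.0 ang -180.0 perp 2.4 min 90 med 96
ribs 0 38 ang 0.1 perp 3.3 min 109 med 133
ribs 0 40 ang -1.4 perp 2.8 min 97 med 132
ribs 0 42 ang -2.3 perp 2.2 min 87 med 130
ribs 0 44 ang -2.6 perp 2.3 min 83 med 132
ribs 0 46 ang -2.9 perp 1.6 min 82 med 137
ribs 0 48 ang -3.4 perp 1.7 min 86 med 141
ribs 0 50 ang -4.2 perp 0.9 min 92 med 149
ribs 0 52 ang -5.0 perp 0.9 min 100 med 166
ribs 0 54 ang -5.5 perp 0.0 min 109 med 180
ribs 0 56 ang -5.6 perp 1.0 min 113 med 190
ribs 0 58 ang -5.6 perp 0.0 min 112 med 197
ribs 180 38 ang -5.1 perp 0.7 min 92 med 113
ribs 180 40 ang -5.5 perp 0.0 min 80 med 112
ribs 180 42 ang -5.7 perp 0.0 min 73 med 111
ribs 180 44 ang -5.8 perp 0.0 min 69 med 112
ribs 180 46 ang -6.0 perp 0.0 min 69 med 113
ribs 180 48 ang -6.2 perp -0.8 min 70 med 114
ribs 180 50 ang -6.2 perp 0.0 min 71 med 115
ribs 180 52 ang -6.2 perp 0.0 min 69 med 114
ribs 180 54 ang -6.3 perp 0.0 min 69 med 115
ribs 180 56 ang -6.4 perp 0.0 min 69 med 114
ribs 180 58 ang -6.4 perp -1.0 min 72 med 114
```

The far slot end is hidden and the visible one suggests at most a few degrees of lag. I'll turn 2° more and then press gently, since the lock bar reveals any misalignment at 2 mm.

```bash
python3 -m creep '[[[0,0,0],[0,0,-0.011]],[[0,0,0],[0,0,0]],[[0,0,0],[0,0,0]],[[0,0,0],[0,0,0]]]'
python3 -m creep '[[[0,0,-0.003],[0,0,0]],[[0,0,-0.003],[0,0,0]],[[0,0,-0.001],[0,0,0]],[[0,0,0],[0,0,0]],[[0,0,0],[0,0,0]]]'
python3 -c '
from h import *
s=bot.get_state();print(s["position"],s["force"],s["ft_torque"])'
```

```text
clock: 12.0
position: [550.6, -140.3, 158.6]
tcp_rot: [[0.225, 0.974, 0.002], [0.974, -0.225, -0.001], [-0.001, 0.002, -1.0]]
force: [2.0, -1.2, 5.1]
finger_gap: 13.1
finger_force: 89.2
clock: 12.5
position: [550.6, -140.3, 154.6]
tcp_rot: [[0.225, 0.974, 0.002], [0.974, -0.225, -0.001], [-0.001, 0.002, -1.0]]
force: [0.9, -0.8, 7.0]
finger_gap: 12.7
finger_force: 89.6
[ 550.56113732 -140.32230076  154.64036908] [ 0.90825546 -0.76651124  7.01307639] [-0.21936529 -0.30791611 -0.03708212]
```

Already 4 mm down with low force, so the lock bar is clear. Pressing on.

```bash
python3 -m creep '[[[0,0,-0.004],[0,0,0]],[[0,0,-0.004],[0,0,0]],[[0,0,-0.002],[0,0,0]],[[0,0,0],[0,0,0]],[[0,0,0],[0,0,0]]]'
python3 -m creep '[[[0,0,-0.002],[0,0,0]],[[0,0,0],[0,0,0]],[[0,0,0],[0,0,0]]]'
python3 -c '
from h import *
s=bot.get_state();print(s["position"],s["force"],s["ft_torque"])'
```

```text
clock: 13.0
position: [550.6, -140.3, 149.2]
tcp_rot: [[0.225, 0.974, 0.002], [0.974, -0.225, -0.001], [-0.001, 0.002, -1.0]]
force: [0.0, -1.0, 10.5]
finger_gap: 12.4
finger_force: 90.1
clock: 13.3
position: [550.7, -140.3, 148.5]
tcp_rot: [[0.225, 0.974, 0.002], [0.974, -0.225, -0.001], [-0.001, 0.003, -1.0]]
force: [0.4, 0.7, 12.9]
finger_gap: 13.1
finger_force: 90.3
[ 550.66255388 -140.33392569  148.48757817] [ 0.41157149  0.67365929 12.85488411] [-0.08114357 -0.07562567 -0.00279177]
```

Close to home, so I add more push until the force rises without motion, which means the gasket is reached.

```bash
python3 -m creep '[[[0,0,-0.002],[0,0,0]],[[0,0,0],[0,0,0]],[[0,0,0],[0,0,0]],[[0,0,0],[0,0,0]]]'
python3 -m creep '[[[0,0,-0.001],[0,0,0]],[[0,0,0],[0,0,0]],[[0,0,0],[0,0,0]],[[0,0,0],[0,0,0]]]'
python3 - <<'E'
from h import *
s=bot.get_state();print(s["position"],s["force"],s["ft_torque"])
W=cloud(optics.get_image("side")); x,y,z=np.moveaxis(W,-1,0)
m=(abs(x-545)<50)&(y>-110)&(y<-90); print("panel z",np.nanmedian(z[m]),m.sum())
p=optics.get_image("side"); cv2.imwrite("pics/s4.png",cv2.resize(p["img"][155:230,260:350],(720,600),interpolation=cv2.INTER_CUBIC))
E
```

```text
clock: 13.7
position: [550.7, -140.4, 148.4]
tcp_rot: [[0.225, 0.974, 0.003], [0.974, -0.225, -0.002], [-0.001, 0.003, -1.0]]
force: [-2.7, -0.4, 20.2]
finger_gap: 13.2
finger_force: 91.3
clock: 14.1
position: [550.8, -140.4, 148.4]
tcp_rot: [[0.225, 0.974, 0.003], [0.974, -0.225, -0.002], [-0.001, 0.004, -1.0]]
force: [-2.3, 0.4, 22.4]
finger_gap: 12.9
finger_force: 92.0
[ 550.77095016 -140.39752633  148.40072594] [-2.34004163  0.41007628 22.3949914 ] [ 0.03905846  0.45310141 -0.04999339]
panel z 318.72082156073185 852
```

View pics/s4.png

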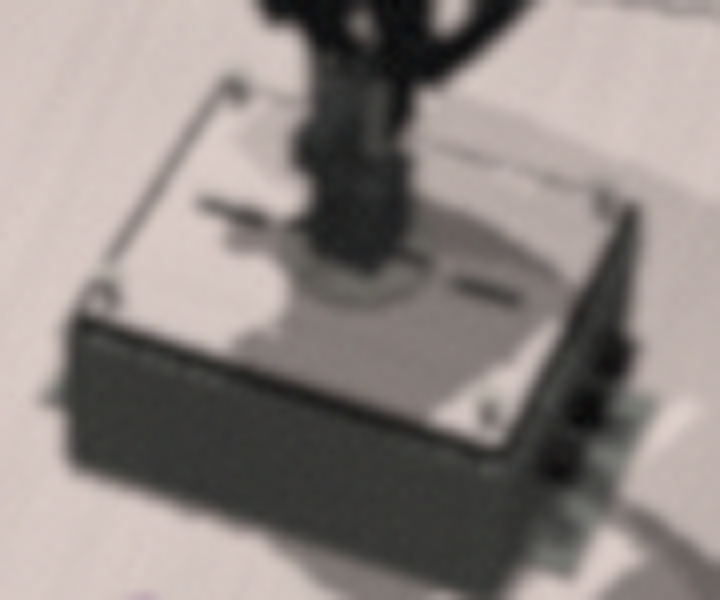

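The panel sits flush on the rim with the four corner pins standing proud, and the slot ends at about (290,228) and (420,265) line up with the ribs. The TCP has gone 10.2 mm down onto a hard stop at 22 N, so I hand in.

```bash
python3 -c '
from plant import job
print(job.job_done())'
```

```text
the job is handed in; nothing more can be done
None
```

The key is fully on the spigot, the slot is turned in line with the ribs, and the panel is held flush at about 22 N with the key still gripped; the job is handed in, and no verdict came back.

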